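# Lock the stop of the carton jig

## Task

Set the carton jig on the packing bench to its locked setting: with the fingertips, push the large round steel stop along the long leg of its L-shaped slot to the corner, then round the corner and along the short leg until it is fully home at the far end. Push it from outside: do not lift or tip it, and do not take it between the fingers. Leave everything else on the jig and the bench where it stands.

Things in the scene. Friction and masses are not known exactly. Their poses are not given: they have to be found in the camera images.
- jig: plywood board fixed on the bench, 290 (x) x 220 (y) mm, top 24 mm above the bench. Origin on the bench under it, 150 mm from its -x edge, 110 mm from its y edges; x along the slot's long leg from start to corner, y along the short leg from corner to end, z up. Slot 20 mm wide, 19 mm deep, dark floor. Aluminium fences 12 mm thick, 20 mm above the board, on the +x and +y edges; -x and -y edges open
- stop: the stop: steel disc 64 mm across, 22 mm high, lying on the board, with a pin 16 mm across and 14 mm long beneath that sits in the slot and guides it. Loose: it could be lifted out. About 0.55 kg; slides with dry friction (2 to 6 N) and stays where it is left. Origin on its axis at the disc's underside (the board's top face), z up. Starts in the long leg
- slot_start (a point): point on the board's top face where the stop's axis is at the start end of the long leg (the pin has 2 mm of play beyond it)
- slot_corner (a point): point on the board's top face on the crossing of the centre lines of the two legs, 110 mm from slot_start along the jig's x axis; the stop's axis comes here, with 2 mm of play all round, before it can turn the corner
- slot_end (a point): point on the board's top face where the stop's axis is when its pin touches the end of the short leg (fully home), 82 mm from slot_corner along the jig's y axis
- small_carton: closed cardboard carton, 60 x 45 x 35 mm, standing on the jig board beside the slot; origin at the centre of its underside
- tape_roll: short roll of tape, a ring 54 mm across and 25 mm high, lying flat on the jig board beside the slot; origin at the centre of its underside
- spare_stop: small spare steel stop, a plain disc 26 mm across and 22 mm high without a pin, standing on the jig board between the short leg of the slot and the +x fence; origin at the centre of its underside
- tape_dispenser: desk tape dispenser, 120 x 55 x 85 mm, on the bench to the left; origin at the centre of its underside
- parcel: packed cardboard parcel, 170 x 120 x 50 mm, on the bench to the left; origin at the centre of its underside
- glue_bottle: white bottle, 54 mm across, 140 mm high, on the bench to the right; origin at the centre of its underside
- mug: white mug, 80 mm across, 90 mm high, on the bench to the right; origin at the centre of its underside
Not all that is in view belongs to the job. What is shaped like the stop but purple or turquoise is not meant.

How it is judged (in metres and radians):
On the way, in this order (a step that is already met when the one before it is completed fails the run):
1. the stop has been pushed along the long leg to the corner (horizontal distance between stop and slot_corner below 0.012 m).
2. the stop is home at the end of the short leg (horizontal distance between stop and slot_end below 0.006 m and z of stop in the frame of slot_end between -0.003 and 0.003 m and angle between stop's own z axis and vertical below 0.06 rad and linear speed of stop below 0.01 m/s), for 0.2 s.
At the end, for the whole second after the job is handed in: the stop lies flat on the board, pin in the slot, at rest, its axis within 6 mm of fully home at the end of the short leg (all of step 2); the robot touches nothing.
It fails at once if the stop was lifted (more than 5 mm) (z of stop in the frame of jig above 0.029 m).
It fails at once if the stop was tipped (more than about 15 degrees) (angle between stop's own z axis and vertical above 0.26 rad).
It fails at once if the stop was taken between the fingers (horizontal distance between the grasp point and stop below 0.018 m and z of the grasp point in the frame of stop below 0.03 m).
It fails at once if another thing was moved (more than 12 mm), tipped or lifted (distance of any of small_carton, tape_roll, spare_stop, tape_dispenser, parcel, glue_bottle, mug from where it was at the start of the episode above 0.012 m or angle between any of small_carton, tape_roll, spare_stop, tape_dispenser, parcel, glue_bottle, mug's own z axis and vertical above 0.3 rad).
It also fails if it takes over 46 s, if anything falls off the work surface, if the arm or the gripper's body presses on something with over 40 N, if the wrist force passes 120 N, or if a joint passes its speed limit or range.

## Robot

A 7-joint arm with a two-finger parallel gripper is mounted at the origin on the work surface. World frame = base frame: x ahead of the robot, y to its left, z up, the work surface at z = 0. Lengths are in m, angles in degrees, forces in N, time in s.
With the tool pointing down it reaches from about 0.425 to 0.875 m from the base axis. Payload 4.7 kg.
Tool frame: the origin (TCP) lies at the very end of the fingers, on their centre line; the grasp point (between the pads) lies 19 mm behind it; z points along the fingers, y is the line along which they close (so a half turn about z gives the same grasp; the last joint's range is limited). The gripper opens to 87 mm and grips with 3 to 60 N. Pads are 19 mm wide; open, the fingers measure 117 mm over their backs; the gripper's body (75 mm by 190 mm) begins 51 mm behind the grasp point.
Start: joints at [70.594, 18.392, -4.016, 83.108, 1.295, 78.541, -3.26], TCP at [0.225, -0.61, 0.223] pointing down, gripper open.
Joint ranges: [-163.93, 163.93], [-17.29, 119.83], [-79.2, 71.16], [3.27, 140.29], [-89.18, 269.18], [5.43, 117.66], [-154.24, 154.24]. Speed limits (degrees/s): [147.25, 147.25, 180, 180, 180, 180, 180].

## Interface

Orientations are given as [roll, pitch, yaw] about the fixed x, y, z axes, in that order (R = Rz(yaw) Ry(pitch) Rx(roll)).
In Python, from cell import telemetry, cams, env gives the robot as it stands.
- The arm moves only by the tool arm_command, never from a script. Its argument "series" is text: rows parted by semicolons, each of 5 numbers parted by spaces: the shift along the tool's x, y, z in mm, then the turn about the tool's z in rad, then the closure in counts, from 0 (fully open) to 255 (shut). A call has 1 to 20 rows; each row shifts and turns the commanded pose from where the row before left it, along the tool's axes as they then stand; what a row does not reach is not made up. A row lasts 1/12 s, in which the tool goes at most 41.7 mm and 7.16 degrees, less where a joint would pass 70% of its speed; a pose out of reach is approached as far as the arm can. A call is refused whole if a number of a shift passes 41.7 or a number of a turn 0.125, either way. A call with a gripper value outside its range is refused whole. The fingers move at their own pace and stop on an object; "squeeze" is the grip in N (left out, the last holds). Time passes only in rows, so rows that do not move let the fingers close. It gives the time, the measured TCP pose, the force, the opening and the grip force at its end, in the units of the state.
- telemetry.get_obs(): the state, without advancing time (a new reading comes with each control period).
- cams.read_camera(name): name is "scene" or "top"; returns the picture (480x640x3 uint8, blue, green, red); there is no depth.
- cams.calibration(name): a dict with "K" (3x3 intrinsics, pixels), "dist" ([k1, k2, p1, p2, k3] as OpenCV has them; the pictures are not rectified), "origin" and "rotation" of the camera in the world. Camera axes: x right, y down, z forward; pixel columns grow to the right and rows downward; lengths in m; the calibration is good to about 2 mm. A picture is of the moment at which its call begins. calibration takes no time and is no camera call.
- env.sign_off(): hands the job in; it is judged then, once.
The state is a dict: "time_s": time; "qpos": joint angles; "joint_velocities": joint speeds; "effort": joint torques, N m; "tool_pos": TCP position; "tool_rot": TCP orientation; "force": force on the tool from outside, world axes, zero at the start; "wrist_torque": the same for the moment, N m; "grip_width": finger opening in m; "grasp_force": force on a finger pad.
Only numpy, scipy, OpenCV 4.12 (cv2) and the standard library are available. Lean on these libraries where they do the work, as an engineer would, in place of code of your own. Each camera call takes 0.05 s, during which the arm holds its last target. There are 200 camera calls.

## Working session

There is one attempt and no reset: what is moved stays moved. The work goes in short steps, Python scripts to look and compute and a tool call to move; the robot and the scene stay as the last step left them, time stands still between calls to the robot, and variables do not carry over. Pictures are saved under pics/ and viewed, at most 10 in all, crops included, and the job is handed in when it is done.

Besides the shell and the picture viewer there is one more tool, called after "Request:" in YAML: its name, and indented under it one key for each argument. arm_command: Moves the arm, as the interface text tells. Its arguments: {"type":"object","properties":{"series":{"type":"string"},"squeeze":{"type":"number"}},"required":["series"]}

```bash
mkdir -p pics; ls; python3 - <<'E'
from cell import telemetry,cams,env
import cv2
for n in("scene","top"):
    cv2.imwrite(f"pics/{n}0.png",cams.read_camera(n)); print(n,cams.calibration(n))
o=telemetry.get_obs();print(o)
E
```

```text
pics
scene {'K': array([[454.36664215,   0.        , 325.18765364],
       [  0.        , 454.36664215, 236.7366737 ],
       [  0.        ,   0.        ,   1.        ]]), 'dist': array([0.03896825, 0.        , 0.        , 0.        , 0.        ]), 'origin': array([1.18476076, 0.50563585, 0.89508913]), 'rotation': array([-136.161579  ,   -0.54892998,  129.18967438])}
top {'K': array([[591.25212254,   0.        , 308.73396704],
       [  0.        , 591.25212254, 249.79466508],
       [  0.        ,   0.        ,   1.        ]]), 'dist': array([-0.01312281,  0.        ,  0.        ,  0.        ,  0.        ]), 'origin': array([2.72907942e-01, 1.05214888e-03, 1.85674279e+00]), 'rotation': array([-1.72391351e+02, -8.04848286e-02, -8.83406934e+01])}
{'time_s': 0.1, 'qpos': array([70.59157541, 18.43503119, -4.01407789, 83.16743347,  1.29583839,
       78.53920979, -3.26401751]), 'joint_velocities': array([ 0.00674452, -0.05243335,  0.04249589, -0.19320371, -0.01469273,
        0.03408456,  0.03089627]), 'effort': array([-7.98824976e-05, -4.92573059e+01, -4.05669389e-01, -3.13399994e+01,
       -6.40120707e-02,  3.94974905e-02,  7.55257292e-05]), 'tool_pos': array([ 0.22438564, -0.60953   ,  0.22157239]), 'tool_rot': array([-1.79903595e+02,  6.62613711e-03,  2.02127845e+01]), 'force': array([ 0.48879581, -0.06814116, -0.96639798]), 'wrist_torque': array([-0.03103033, -0.02973557,  0.02629102]), 'grasp_force': 0.0, 'grip_width': 0.08696758892171295}
```

View pics/scene0.png

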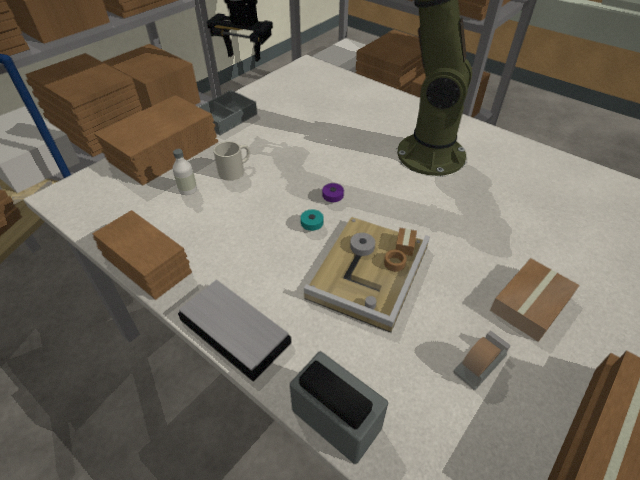

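View pics/top0.png

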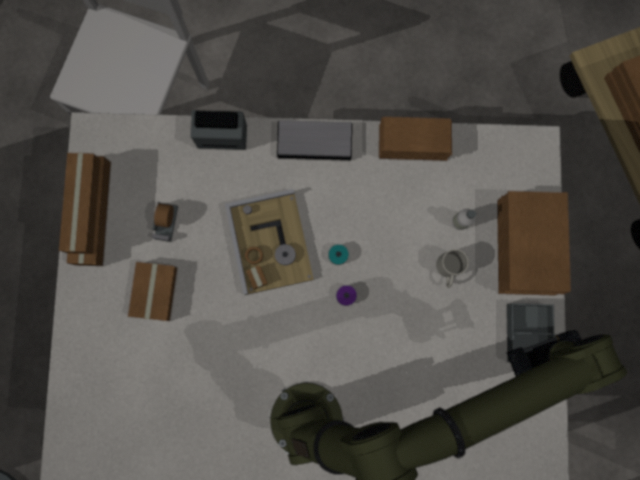

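The scene view shows the jig around (368,270), with the grey stop at (362,243). The top view shows it around (270,245), with the stop at (286,254), the carton at (262,273), the tape roll at (254,255) and the spare stop near (249,209). I'll enlarge both.

```bash
python3 - <<'E'
import cv2
a=cv2.imread("pics/scene0.png")[210:335,295:440]; cv2.imwrite("pics/sc.png",cv2.resize(a,None,fx=4.7,fy=4.7,interpolation=cv2.INTER_CUBIC))
a=cv2.imread("pics/top0.png")[180:300,215:325]; cv2.imwrite("pics/tc.png",cv2.resize(a,None,fx=5,fy=5,interpolation=cv2.INTER_CUBIC))
E
```

```text
(no output)
```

View pics/sc.png

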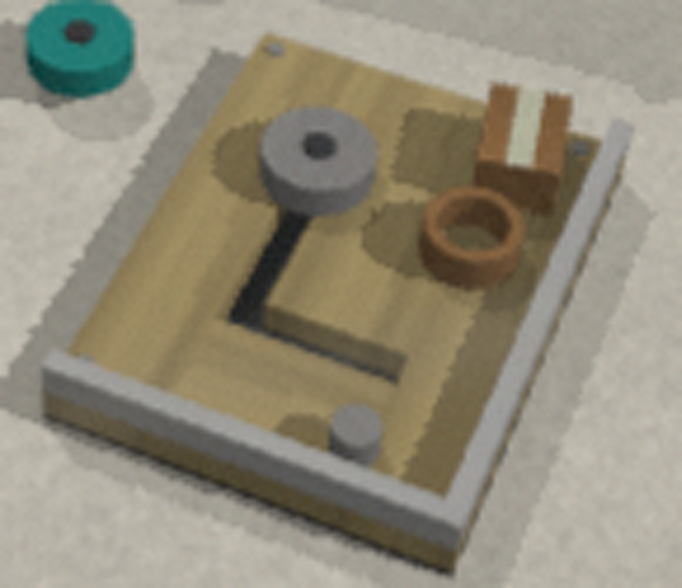

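View pics/tc.png

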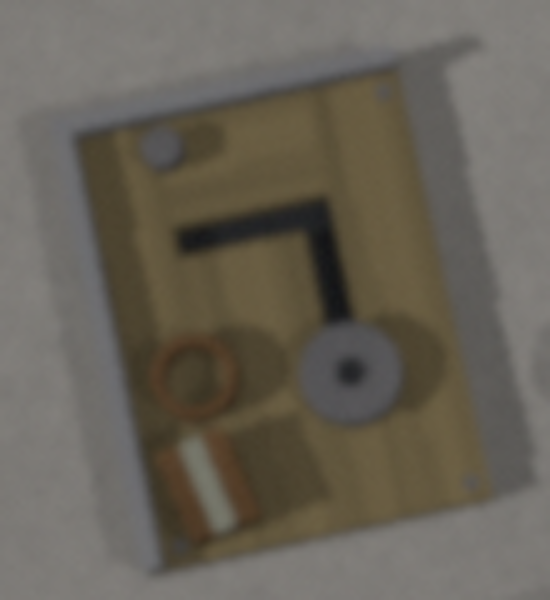

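Scene crop (4.7x): stop hole at (319,146), outer slot corner at (232,318), slot end at (405,352)-(397,384), and board corner at (268,36). Top crop (5x): stop hole at (350,372), outer slot corner at (328,199), slot end at (178,230)-(182,254), and board corner at (493,497). Next I'll fit the jig pose to both views.

```bash
cat > h.py <<'E'
import numpy as np, cv2
from scipy.spatial.transform import Rotation as R
from cell import cams
CAL={n:cams.calibration(n) for n in("scene","top")}
def proj(n,P):
    c=CAL[n]; r=R.from_euler('xyz',c['rotation'],degrees=True).as_matrix()
    q=(np.atleast_2d(P)-c['origin'])@r
    return cv2.projectPoints(q,np.zeros(3),np.zeros(3),c['K'],c['dist'])[0][:,0]
def ray(n,uv,z):
    c=CAL[n]; r=R.from_euler('xyz',c['rotation'],degrees=True)
    p=cv2.undistortPoints(np.float64([[uv]]),c['K'],c['dist'])[0,0]
    d=r.apply([*p,1]); return c['origin']+d*(z-c['origin'][2])/d[2]
def sc(u,v):return((u+.5)/4.7-.5+295,(v+.5)/4.7-.5+210)
def tc(u,v):return((u+.5)/5-.5+215,(v+.5)/5-.5+180)
E
python3 - <<'E'
from h import *
from scipy.optimize import least_squares
def J(p):
    x,y,a,cx,cy,s=p; c,sn=np.cos(a),np.sin(a)
    W=lambda u,v,z:(x+c*u-sn*v,y+sn*u+c*v,z)
    return dict(A=W(-.15,-.11,.024),B=W(.14,-.11,.044),C=W(.14,.11,.044),D=W(-.15,.11,.044),K=W(cx+.01,cy-.01,.024),
     E1=W(cx-.01,cy+.09,.024),E2=W(cx+.01,cy+.09,.024),S=W(cx-s,cy,.046),O=W(0,0,0),corner=W(cx,cy,.024),end=W(cx,cy+.082,.024))
obs=[("scene","A",sc(268,36)),("top","A",tc(493,497)),("scene","B",sc(45,356)),("scene","C",sc(462,525)),("scene","D",sc(630,122)),("top","D",tc(150,573)),
("scene","K",sc(232,318)),("top","K",tc(328,199)),("scene","E1",sc(405,352)),("scene","E2",sc(397,384)),("top","E1",tc(182,254)),("top","E2",tc(178,230)),("scene","S",sc(319,146)),("top","S",tc(350,372))]
for n,k,uv in obs: print(n,k,ray(n,uv,{'A':.024,'B':.044,'C':.044,'D':.044,'S':.046}.get(k,.024)).round(4))
f=lambda p:np.concatenate([proj(n,[J(p)[k]])[0]-uv for n,k,uv in obs])
r=least_squares(f,[.55,.1,.1,.03,-.02,.09],loss='soft_l1')
print(r.x.round(4),np.degrees(r.x[2]),f(r.x).reshape(-1,2).round(1).tolist())
for k,v in J(r.x).items():print(k,np.round(v,4))
for nm,uvs,uvt,z in[("carton",(528,150),(208,485),.059),("tape",(472,222),(197,375),.049),("spare",(357,420),(163,147),.046)]:
    print(nm,ray("scene",sc(*uvs),z).round(4),ray("top",tc(*uvt),z).round(4))
E
```

```text
scene A [ 0.4262 -0.0074  0.024 ]
top A [ 0.4266 -0.011   0.024 ]
scene B [0.7006 0.0577 0.044 ]
scene C [0.651  0.2735 0.044 ]
scene D [0.3706 0.2003 0.044 ]
top D [0.3722 0.1979 0.044 ]
scene K [0.6084 0.1058 0.024 ]
top K [0.6116 0.0982 0.024 ]
scene E1 [0.5693 0.1879 0.024 ]
scene E2 [0.5889 0.1963 0.024 ]
top E1 [0.5739 0.1886 0.024 ]
top E2 [0.5891 0.1918 0.024 ]
scene S [0.4972 0.0793 0.046 ]
top S [0.4995 0.0796 0.046 ]
[ 0.5427  0.132   0.2494  0.0501 -0.0402  0.106 ] 14.290705114367537 [[-0.8, -1.0], [0.2, 0.7], [-0.6, 1.8], [-0.2, -0.0], [0.5, 0.1], [-1.2, 0.6], [-3.7, -0.4], [0.0, -0.5], [0.8, 0.5], [-0.4, -0.3], [-0.5, 1.4], [-1.1, 0.1], [-0.3, 0.2], [0.1, 0.3]]
A [ 0.4245 -0.0116  0.024 ]
B [0.7055 0.0599 0.044 ]
C [0.6512 0.2731 0.044 ]
D [0.3702 0.2015 0.044 ]
K [0.6133 0.0982 0.024 ]
E1 [0.5693 0.1901 0.024 ]
E2 [0.5887 0.1951 0.024 ]
S [0.4985 0.0792 0.046 ]
O [0.5427 0.132  0.    ]
corner [0.6012 0.1054 0.024 ]
end [0.5809 0.1848 0.024 ]
carton [0.4383 0.1741 0.059 ] [0.4259 0.1632 0.059 ]
tape [0.4928 0.1754 0.049 ] [0.4945 0.1737 0.049 ]
spare [0.6344 0.2015 0.046 ] [0.6375 0.2011 0.046 ]
```

The fit is consistent. Jig yaw is 14.3°, the corner is near (0.601,0.105), the end near (0.581,0.185), and the slot corner lies at a clean (50,-40) mm in the jig frame. The scene reading of the slot corner is a poor one, because the floor edge there is hidden. I'll turn the tool so its x axis matches jig +x and its y axis matches jig -y, close the fingers, and go to a point behind the stop on its -x side.

Request:
arm_command:
  series: "0 0 0 0.103 255;20 0 0 0 255;40 0 0 0 255;40 0 0 0 255;40 0 0 0 255;40 0 0 0 255;40 0 0 0 255;40 0 0 0 255;40 -10 0 0 255;40 -20 0 0 255;30 -20 0 0 255;10 -30 0 0 255;0 -40 0 0 255;0 -40 0 0 255;0 -40 0 0 255;0 -40 0 0 255;0 -40 0 0 255;0 -40 0 0 255;0 -30 0 0 255;0 0 0 0 255"
  squeeze: 5

```text
time_s: 1.77
tool_pos: [0.5034, -0.1709, 0.2228]
tool_rot: [-179.9, 0.0, 14.9]
force: [1.0, -0.0, 0.3]
grip_width: 0.0005
grasp_force: 0.0
```

```bash
cat >> h.py <<'E'
from cell import telemetry
def jig(p,O=(.5427,.132),a=np.radians(14.29)):
    d=np.array(p[:2])-O; return np.array([np.cos(a)*d[0]+np.sin(a)*d[1],-np.sin(a)*d[0]+np.cos(a)*d[1]])
def st():
    o=telemetry.get_obs(); print(round(o['time_s'],2),'pos',(o['tool_pos']*1e3).round(1),'jig uv',(jig(o['tool_pos'])*1e3).round(1),'rot',o['tool_rot'].round(2),'F',o['force'].round(1),'w',round(o['grip_width'],4),'q',o['qpos'].round(0))
E
python3 -c "from h import *;st()"
```

```text
1.77 pos [ 503.4 -170.9  222.8] jig uv [-112.9 -283.8] rot [-179.85    0.     14.86] F [ 1.  -0.   0.3] w 0.0005 q [ 34.   5. -19.  99.   1.  76. -60.]
```

Request:
arm_command:
  series: "0 -40 0 0.01 255;0 -40 0 0 255;0 -40 0 0 255;0 -40 0 0 255;0 -40 0 0 255;0 -30 0 0 255;0 -14 0 0 255;0 0 0 0 255;0 0 20 0 255;0 0 35 0 255;0 0 35 0 255;0 0 30 0 255;0 0 15 0 255;0 0 5 0 255;0 0 0 0 255;0 0 0 0 255"

```text
time_s: 3.1
tool_pos: [0.4464, 0.0574, 0.0832]
tool_rot: [180.0, -0.0, 13.7]
force: [0.2, -0.0, -1.0]
grip_width: 0.0005
grasp_force: 0.0
```

```bash
python3 - <<'E'
from h import *;st()
a=cams.read_camera("scene")[170:335,275:460]; cv2.imwrite("pics/s1.png",cv2.resize(a,None,fx=3.6,fy=3.6,interpolation=cv2.INTER_CUBIC))
E
```

```text
3.1 pos [446.4  57.4  83.2] jig uv [-111.7  -48.5] rot [ 1.7999e+02 -5.0000e-02  1.3680e+01] F [ 0.2 -0.  -1. ] w 0.0005 q [ 21.   3. -33. 119.   2.  59. -88.]
```

View pics/s1.png

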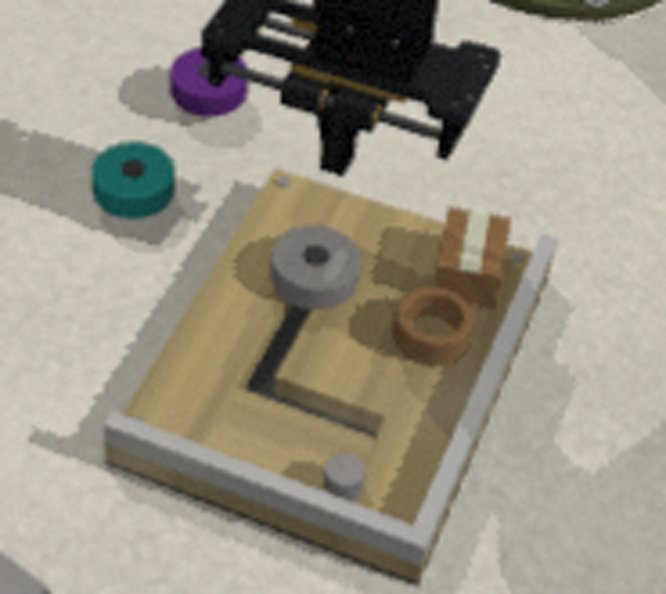

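The tip at (335,168) in the crop is above the board's -x edge, directly behind the stop at (316,262), and it is well clear of the carton at (475,255). I'll lower to about 7 mm above the board and start the push.

Request:
arm_command:
  series: "0 -8 10 -0.01 255;0 0 25 0 255;0 0 12 0 255;0 0 5 0 255;0 0 0 0 255;0 0 0 0 255"

```text
time_s: 3.65
tool_pos: [0.4442, 0.0661, 0.0311]
tool_rot: [180.0, -0.1, 14.3]
force: [0.7, 0.2, 1.1]
grip_width: 0.0007
grasp_force: 0.0
```

```bash
python3 -c "from h import *;st()"
```

```text
3.65 pos [444.2  66.1  31.1] jig uv [-111.7  -39.5] rot [ 1.7999e+02 -5.0000e-02  1.4340e+01] F [0.7 0.2 1.1] w 0.0007 q [ 20.   7. -33. 122.   5.  52. -92.]
```

Request:
arm_command:
  series: "6 0 0 0 255;8 0 0 0 255;8 0 0 0 255;8 0 0 0 255;8 0 0 0 255;8 0 0 0 255;8 0 0 0 255;8 0 0 0 255;8 0 0 0 255;8 0 0 0 255;8 0 0 0 255;8 0 0 0 255;8 0 0 0 255;6 0 0 0 255;4 0 0 0 255;3 0 0 0 255;0 0 0 0 255;0 0 0 0 255"

```text
time_s: 5.15
tool_pos: [0.5554, 0.0943, 0.0305]
tool_rot: [-180.0, -0.0, 14.3]
force: [-2.7, -0.9, 1.9]
grip_width: 0.0005
grasp_force: 1.4
```

```bash
python3 - <<'E'
from h import *;st()
a=cams.read_camera("scene")[170:335,275:460]; cv2.imwrite("pics/s2.png",cv2.resize(a,None,fx=3.6,fy=3.6,interpolation=cv2.INTER_CUBIC))
E
```

```text
5.15 pos [555.4  94.3  30.5] jig uv [  3.  -39.7] rot [-1.800e+02 -1.000e-02  1.431e+01] F [-2.7 -0.9  1.9] w 0.0005 q [ 14.  21. -31. 106.  13.  56. -98.]
```

View pics/s2.png

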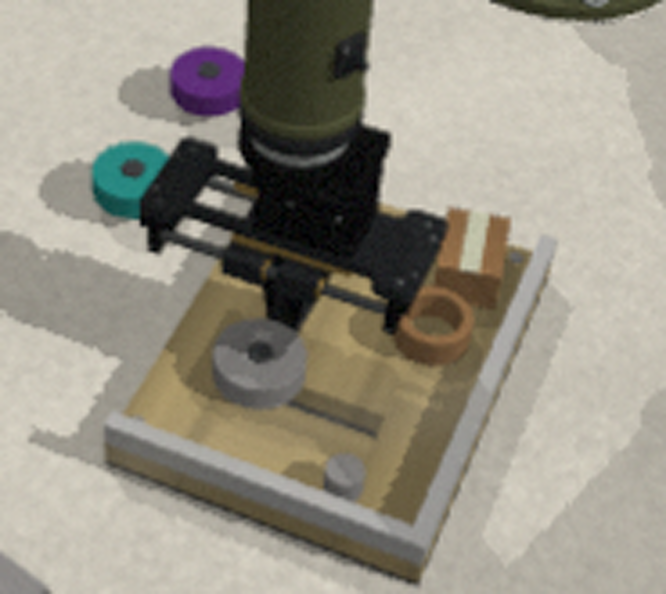

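The stop's hole is now at (260,350), close to the corner, and all the other items are in place. I'll ease forward until the pin meets the end of the leg.

Request:
arm_command:
  series: "2 0 0 0 255;2 0 0 0 255;2 0 0 0 255;1 0 0 0 255;0 0 0 0 255"

```text
time_s: 5.62
tool_pos: [0.5616, 0.0958, 0.0305]
tool_rot: [180.0, 0.0, 14.3]
force: [-4.1, -1.0, 3.1]
grip_width: 0.0001
grasp_force: 2.3
```

```bash
python3 - <<'E'
from h import *;st()
p=ray("scene",((260.5)/3.6-.5+275,350.5/3.6-.5+170),.046);print((jig(p)*1e3).round(1))
E
```

```text
5.62 pos [561.6  95.8  30.5] jig uv [  9.4 -39.8] rot [1.7999e+02 5.0000e-02 1.4310e+01] F [-4.1 -1.   3.1] w 0.0001 q [ 14.  22. -31. 105.  13.  57. -98.]
[ 41.  -41.8]
```

Request:
arm_command:
  series: "1 0 0 0 255;1 0 0 0 255;1 0 0 0 255;0 0 0 0 255"

```text
time_s: 5.95
tool_pos: [0.5645, 0.0966, 0.0305]
tool_rot: [180.0, 0.0, 14.3]
force: [-4.8, -0.3, 3.7]
grip_width: 0.0004
grasp_force: 2.3
```

```bash
python3 -c "from h import *;st()"
```

```text
5.95 pos [564.5  96.6  30.5] jig uv [ 12.4 -39.7] rot [1.7999e+02 4.0000e-02 1.4310e+01] F [-4.8 -0.3  3.7] w 0.0004 q [ 14.  22. -31. 105.  13.  57. -98.]
```

Request:
arm_command:
  series: "1 0 0 0 255;1 0 0 0 255;0 0 0 0 255"

```text
time_s: 6.2
tool_pos: [0.5647, 0.0966, 0.0304]
tool_rot: [180.0, 0.3, 14.3]
force: [-9.4, -1.6, 8.5]
grip_width: 0.0005
grasp_force: 4.9
```

```bash
python3 -c "from h import *;st()"
```

```text
6.2 pos [564.7  96.6  30.4] jig uv [ 12.6 -39.8] rot [179.97   0.27  14.3 ] F [-9.4 -1.6  8.5] w 0.0005 q [ 14.  22. -31. 105.  13.  57. -98.]
```

The force rose to about 10 N, so the stop is hard against the corner. Now I'll back off, go round to its -y side and start the second push.

Request:
arm_command:
  series: "-7 0 0 0 255;-10 0 0 0 255;0 20 0 0 255;0 25 0 0 255;0 20 0 0 255;0 0 0 0 255;20 0 0 0 255;25 0 0 0 255;11 0 0 0 255;0 0 0 0 255;0 0 0 0 255"

```text
time_s: 7.12
tool_pos: [0.6206, 0.0446, 0.0304]
tool_rot: [-180.0, -0.0, 14.4]
force: [-0.4, 0.3, -0.2]
grip_width: 0.0008
grasp_force: 0.0
```

```bash
python3 - <<'E'
from h import *;st()
a=cams.read_camera("scene")[170:335,275:460]; cv2.imwrite("pics/s3.png",cv2.resize(a,None,fx=3.6,fy=3.6,interpolation=cv2.INTER_CUBIC))
E
```

```text
7.12 pos [620.6  44.6  30.4] jig uv [  53.9 -103.9] rot [-1.7997e+02 -4.0000e-02  1.4360e+01] F [-0.4  0.3 -0.2] w 0.0008 q [ 16.  27. -29.  98.  15.  59. -93.]
```

View pics/s3.png

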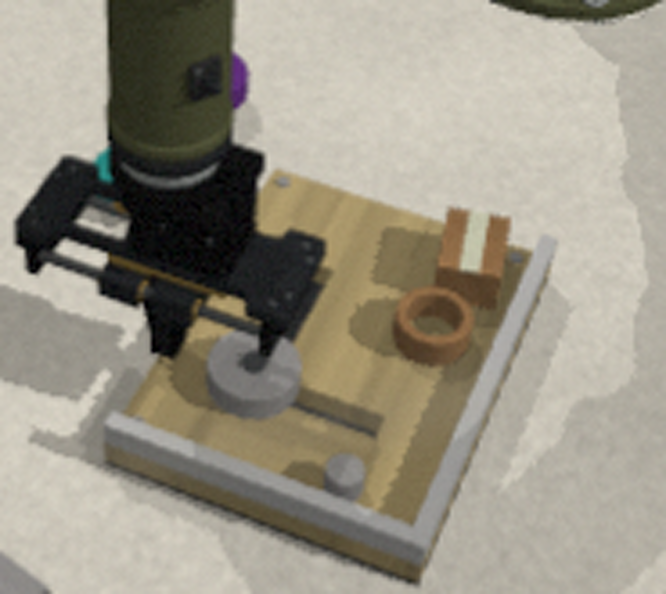

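The tip at (168,350) is on the stop's -y side, level with it; the stop spans about x 207-302. I'll push along the short leg.

Request:
arm_command:
  series: "-2 -6 0 0 255;0 -6 0 0 255;0 -7 0 0 255;0 -7 0 0 255;0 -7 0 0 255;0 -7 0 0 255;0 -7 0 0 255;0 -7 0 0 255;0 -7 0 0 255;0 -7 0 0 255;0 -7 0 0 255;0 -6 0 0 255;0 -4 0 0 255;0 -3 0 0 255;0 0 0 0 255;0 0 0 0 255"

```text
time_s: 8.5
tool_pos: [0.5966, 0.1298, 0.0305]
tool_rot: [-179.9, -0.0, 14.3]
force: [0.2, -0.6, 0.4]
grip_width: 0.0007
grasp_force: 0.3
```

```bash
python3 - <<'E'
from h import *;st()
a=cams.read_camera("scene")[170:335,275:460]; cv2.imwrite("pics/s4.png",cv2.resize(a,None,fx=3.6,fy=3.6,interpolation=cv2.INTER_CUBIC))
E
```

```text
8.5 pos [596.6 129.8  30.5] jig uv [ 51.7 -15.4] rot [-179.92   -0.     14.35] F [ 0.2 -0.6  0.4] w 0.0007 q [  10.   26.  -30.  100.   15.   58. -101.]
```

View pics/s4.png

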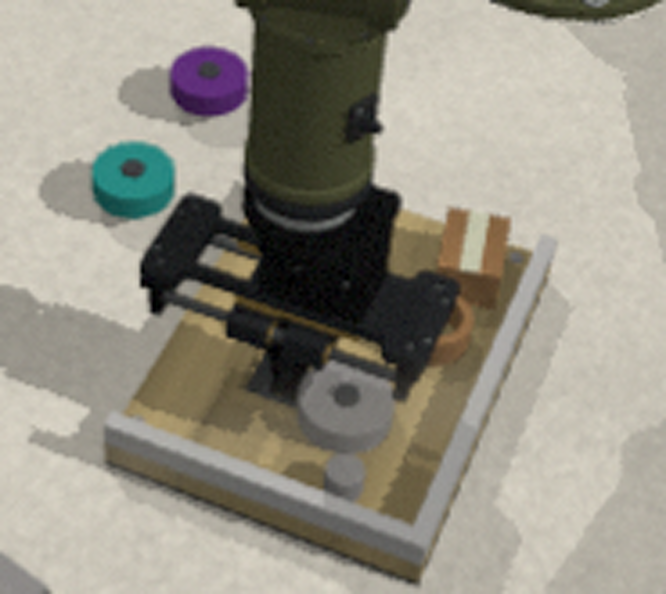

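The stop's hole is at (346,395), most of the way along the short leg and clear of the spare stop at (344,475). I'll ease on until the force rises.

Request:
arm_command:
  series: "0 -2 0 0 255;0 -2 0 0 255;0 -2 0 0 255;0 -1 0 0 255;0 -1 0 0 255;0 0 0 0 255"

```text
time_s: 9.05
tool_pos: [0.5948, 0.1366, 0.0304]
tool_rot: [-180.0, 0.0, 14.3]
force: [0.9, -2.5, 0.1]
grip_width: 0.0005
grasp_force: 1.5
```

```bash
python3 - <<'E'
from h import *;st()
p=ray("scene",((346.5)/3.6-.5+275,395.5/3.6-.5+170),.046);print((jig(p)*1e3).round(1))
E
```

```text
9.05 pos [594.8 136.6  30.4] jig uv [51.6 -8.4] rot [-1.7999e+02  1.0000e-02  1.4330e+01] F [ 0.9 -2.5  0.1] w 0.0005 q [   9.   26.  -30.  100.   15.   58. -102.]
[52.4 24.7]
```

Request:
arm_command:
  series: "0 -2 0 0 255;0 -1 0 0 255;0 -1 0 0 255;0 -1 0 0 255;0 0 0 0 255"

```text
time_s: 9.47
tool_pos: [0.5935, 0.1417, 0.0304]
tool_rot: [-180.0, 0.0, 14.3]
force: [-0.2, -2.4, 0.3]
grip_width: 0.0007
grasp_force: 1.2
```

Request:
arm_command:
  series: "0 -1 0 0 255;0 -1 0 0 255;0 0 0 0 255"

```text
time_s: 9.72
tool_pos: [0.593, 0.1435, 0.0305]
tool_rot: [-180.0, 0.0, 14.3]
force: [1.1, -2.1, -1.1]
grip_width: 0.0009
grasp_force: 1.4
```

```bash
python3 -c "from h import *;st()"
```

```text
9.72 pos [593.  143.5  30.5] jig uv [51.6 -1.3] rot [-1.7998e+02  1.0000e-02  1.4330e+01] F [ 1.1 -2.1 -1.1] w 0.0009 q [   9.   26.  -31.  100.   15.   58. -103.]
```

Request:
arm_command:
  series: "0 -1 0 0 255;0 -1 0 0 255;0 0 0 0 255"

```text
time_s: 9.97
tool_pos: [0.5925, 0.1455, 0.0304]
tool_rot: [-180.0, 0.0, 14.3]
force: [1.3, -2.1, -0.2]
grip_width: 0.0002
grasp_force: 1.3
```

Request:
arm_command:
  series: "0 -1 0 0 255;0 -1 0 0 255;0 0 0 0 255"

```text
time_s: 10.22
tool_pos: [0.5922, 0.1467, 0.0304]
tool_rot: [180.0, 0.0, 14.3]
force: [1.0, -3.3, 0.2]
grip_width: 0.0006
grasp_force: 1.8
```

```bash
python3 - <<'E'
from h import *;st()
a=cams.read_camera("scene")[170:335,275:460]; cv2.imwrite("pics/s5.png",cv2.resize(a,None,fx=3.6,fy=3.6,interpolation=cv2.INTER_CUBIC))
E
```

```text
10.22 pos [592.2 146.7  30.4] jig uv [51.6  2.1] rot [1.7997e+02 1.0000e-02 1.4310e+01] F [ 1.  -3.3  0.2] w 0.0006 q [   8.   26.  -31.  100.   15.   59. -103.]
```

View pics/s5.png

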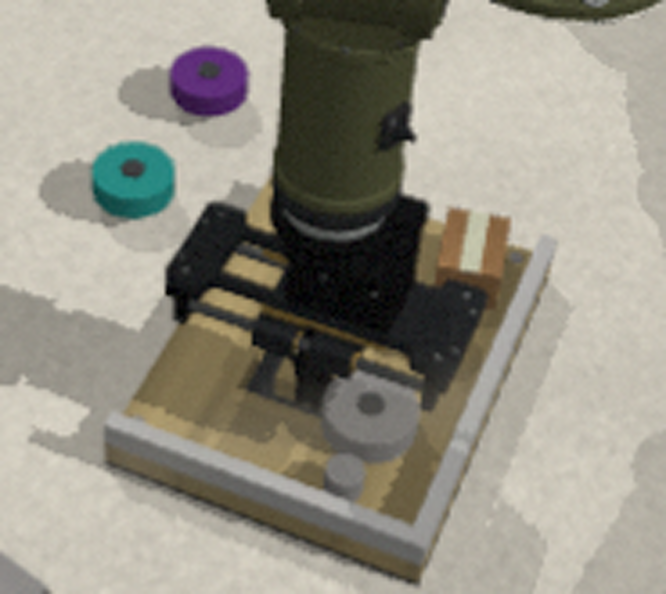

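The stop's hole is now at (371,404) and the force is starting to rise. I'll press a little more to see whether it is home.

Request:
arm_command:
  series: "0 -1 0 0 255;0 -1 0 0 255;0 0 0 0 255"

```text
time_s: 10.52
tool_pos: [0.5922, 0.1468, 0.0305]
tool_rot: [179.8, 0.0, 14.2]
force: [1.3, -6.1, 0.8]
grip_width: 0.0006
grasp_force: 3.3
```

```bash
python3 - <<'E'
from h import *;st()
p=ray("scene",((371.5)/3.6-.5+275,404.5/3.6-.5+170),.046);print((jig(p)*1e3).round(1))
E
```

```text
10.52 pos [592.2 146.8  30.5] jig uv [51.7  2.1] rot [1.7985e+02 2.0000e-02 1.4240e+01] F [ 1.3 -6.1  0.8] w 0.0006 q [   8.   26.  -31.  100.   15.   59. -104.]
[52.3 42.3]
```

The tip has stalled as the force rises, and the stop measures v = 42.3 mm against an expected 42, so it is home. I'll back straight off and raise the tool.

Request:
arm_command:
  series: "0 4 0 0 255;0 10 0 0 255;0 15 0 0 255;0 0 0 0 255;0 0 -20 0 255;0 0 -35 0 255;0 0 -35 0 255;0 10 -35 0 255;0 40 -20 0 255;0 40 0 0 255;0 40 0 0 255;0 40 0 0 255;0 30 0 0 255;0 10 0 0 255;0 0 0 0 255;0 0 0 0 255;0 0 0 0 255"

```text
time_s: 11.93
tool_pos: [0.65, -0.0763, 0.1742]
tool_rot: [-179.9, -0.0, 14.5]
force: [0.3, 0.4, 1.1]
grip_width: 0.0007
grasp_force: 0.0
```

```bash
python3 - <<'E'
from h import *;st()
a=cams.read_camera("scene")[170:335,275:460]; cv2.imwrite("pics/s6.png",cv2.resize(a,None,fx=3.6,fy=3.6,interpolation=cv2.INTER_CUBIC))
E
```

```text
11.93 pos [650.  -76.3 174.2] jig uv [  52.6 -228.3] rot [-1.7987e+02 -3.0000e-02  1.4530e+01] F [0.3 0.4 1.1] w 0.0007 q [ 25.  23. -27.  85.  10.  75. -78.]
```

View pics/s6.png

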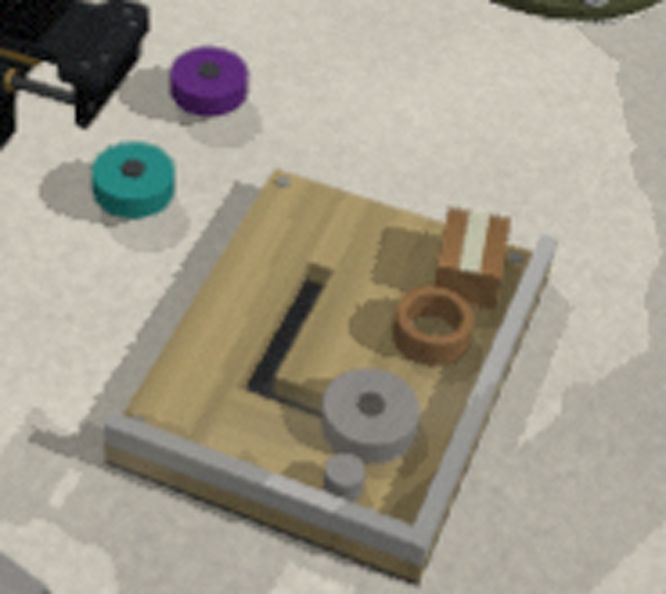

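The stop is still home, with its hole at (371,404). The carton, tape roll and spare stop haven't moved, and the gripper is clear of everything. I'll hand the job in.

```bash
python3 -c "from cell import env;print(env.sign_off())"
```

```text
the job is handed in; nothing more can be done
None
```

I pushed the stop to the corner and then home to the end of the short leg, backed the gripper clear, saw nothing else on the jig move, and handed the job in at about 12 s; no verdict was returned.

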